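Close up a battery cell stack and hold it under the sprung pressure arm

TASK

Close up the row of cells in the stacking jig: slide the loose standing cell along its channel until it sits flush, upright, against the cell next to it, while the sprung pressure arm is still swung open. Then swing the pressure arm shut by its upright black grip, pressing the stack together, push it on past the click of its ratchet as far as its end stop, and finish while holding it there: do not let go, because the strap is fitted while you hold the stack compressed. Leave the other things on the bench alone.

Things in the scene. Friction and masses are not known exactly. Their poses are not given: they have to be found in the camera images.
- jig: Cell-stacking jig, fixed to the bench. Origin on the bench under the channel's middle, z up. Aluminium plate 12 mm thick, from -60 to +140 mm in its x, -150 to +150 in its y. The channel for the cells runs along its y on the plate (floor 12 mm above the bench) between two white rails 12 mm high, inner faces at x = -31.5 and +31.5 mm, from y = -115 to +20 mm.
- stop_face (a point): Point on the face of the end stop (aluminium block, top 72 mm above the bench) that closes the channel at the jig's y = -115 mm; the face looks along the jig's +y. The point lies on the channel's centre line, 47 mm above the bench.
- cell_end_mid (a point): Centre of the first cell, standing in the channel against the end stop. All cells are alike: upright plain aluminium cans 60 mm across the channel (its x), 26 mm thick along the channel (its y), 70 mm high (centre 35 mm above its underside), two terminals 6 mm high on top, 0.24 to 0.4 kg.
- cell_next_mid (a point): Centre of the second cell, like the first, standing flush against it. Its face 13 mm from this point along the jig's +y is the one the loose cell must butt against.
- cell_loose_mid (a point): Centre of the loose cell, like the others, standing in the channel with a gap of 12 to 32 mm to the second cell, on its +y side. It slides easily along the jig's -y if pushed low; pushed above its middle it tips forward. Flush means 26 mm between the two centres. With the arm open at least 40 mm of channel behind it (+y side) are free.
- pivot_axis (a point): On the vertical pivot axis of the pressure arm, 47 mm above the bench (at x = +102, y = -2 mm of the jig). Hub, ratchet sector and pawl here reach 78 mm above the bench.
- clamp_arm (a joint): Angle q of the pressure arm about its vertical pivot, rad. 0 = swung open on its stop, kept there by a return spring; grows as it swings shut, counterclockwise from above. The foot meets a flush stack near 0.72; the ratchet clicks at about 0.80 (let go, the arm falls back on the pawl, to 0.72); end stop at 0.90. The bar points from the pivot along (-cos(0.85-q), sin(0.85-q)) in the jig's x, y.
- grip_mid (a point): The pressure arm: steel bar 35 to 59 mm above the bench, 12 mm thick, upright black grip at its free end; this is the grip's centre, 89 mm above the bench, 190 mm from the pivot. Grip: round rod 22 mm in diameter, 59 to 119 mm high, free all round. Its x points along the bar to the pivot, -y is the closing direction. Push at the grip: 2 to 5 N, rising to about 15 N at the end stop.
- foot (a joint): How far the sprung foot is pressed into the arm, m: 0 = fully out, at most 0.021; about 0.018 at the arm's end stop on a flush stack. The foot is a dark domed pad 22 mm in diameter on a spring plunger, 47 mm above the bench, 100 mm from the pivot, reaching 48 mm from the bar's middle on its closing side.
- pawl (a joint): Angle of the spring-loaded ratchet pawl beside the pivot, rad: 0 = resting down on the ratchet sector; it rises to about 0.17 as the tooth of the turning arm passes under it, and drops back to 0 with the click behind the tooth.
- spare_cell: Bystander: a spare cell lying flat on the bench (60 x 70 x 26 mm), not to be used.
- pin_tray: Bystander: cardboard tray with white foam and upright metal pins, 170 x 110 x 64 mm.
- solvent: Bystander: clear bottle with black cap, 60 mm in diameter, 130 mm high.
- tape_roll: Bystander: roll of clear tape lying flat, 90 mm in diameter, 24 mm high.
- meter: Bystander: hand-held meter lying flat, 140 x 72 x 37 mm.
- screwdriver: Bystander: screwdriver with black handle lying on the bench on the robot's side of the jig, 150 mm long.
- clip_tray: Bystander: small black tray of steel clips, 50 x 80 x 18 mm, standing on the jig's plate beside the end stop.

How it is judged:
By the outcome, as a careful person would: the job done as asked, in the order asked, and still so for the second after the job is handed in, while the arm keeps its last pose, push and grip.
It also fails if it takes over 51 s, if anything falls off the work surface, if the arm or the gripper's body presses on something with over 40 N, if the wrist force passes 120 N, or if a joint passes its speed limit or range.

ROBOT

A 7-joint arm with a two-finger parallel gripper is mounted at the origin on the work surface. World frame = base frame: x ahead of the robot, y to its left, z up, the work surface at z = 0. Lengths are in m, angles in rad, forces in N, time in s.
With the tool pointing down it reaches from about 0.425 to 0.925 m from the base axis. Payload 6.8 kg.
Tool frame: the origin (TCP) lies midway between the tips of the shut fingers; the grasp point (between the pads) lies 19 mm behind it; z points along the fingers, y is the direction in which the jaws open and shut (so a half turn about z gives the same grasp; the last joint's range is limited). The gripper opens to 85 mm and grips with 20 to 120 N. Pads are 22 mm wide; open, the fingers measure 114 mm over their backs; the gripper's body (76 mm by 85 mm) begins 54 mm behind the grasp point. The pads swing forward as they close: fully open they stand 13 mm farther back than shut.
Start: joints at [-1.379, 0.477, 0.022, 1.555, -0.011, 1.109, -0.083], TCP at [0.199, 0.645, 0.231] pointing down, gripper open.
Joint ranges: [-2.96, 2.96], [-0.34, 2.1], [-1.41, 1.46], [0.24, 2.44], [-1.37, 4.51], [0.17, 1.92], [-2.96, 2.96]. Speed limits (rad/s): [2.39, 2.39, 3.14, 3.14, 3.14, 3.14, 3.14].

INTERFACE

Orientations are given as a rotation vector (axis times angle).
In Python, from bench import r gives the robot as it stands. The module is installed in compiled form; this text tells all that it offers.
- The arm moves only by the tool play_rows, never from a script. Its argument "plan" is a list of rows, each a list of 7 numbers: the shift along the world's x, y, z in mm, then the turn, a rotation vector about the world's x, y, z in rad, then the finger opening in mm, from 0 to 85.4. A call has 1 to 12 rows; each row is the pose to reach, as a shift and turn from the pose commanded when the call began; what a row does not reach only later rows make up. A row lasts 1/10 s, in which the tool goes at most 50 mm and 8.59 degrees, less where a joint would pass 70% of its speed; a pose out of reach is approached as far as the arm can. A call with a gripper value outside its range is refused whole. The fingers move at their own pace and stop on an object; "grip_force" is the grip in N (left out, the last holds). Time passes only in rows, so rows that repeat a pose let the fingers close. It gives the time, the measured TCP pose, the force and the opening at its end, in the units of the state.
- r.get_obs(): the state, without advancing time (a new reading comes with each control period).
- r.grab_frame(name): name is "side" or "top"; returns a dict with "color" (420x560x3 uint8, blue, green, red), "z_map" (420x560 float32, m along the optical axis (not along the pixel's ray), 0 where there is no reading), "camera_matrix" (3x3 intrinsics, pixels), "R" (3x3) and "t" (3): a world point X has camera coordinates R X + t. Camera axes: x right, y down, z forward; pixel columns grow to the right and rows downward; lengths in m; the calibration is good to about 2 mm. A picture is of the moment at which its call begins.
- r.hand_in(): hands the job in, once; it reports no verdict.
The state is a dict: "clock": time; "joints": joint angles; "qvel": joint speeds; "tau": joint torques, N m; "tcp_pos": TCP position; "orientation": TCP orientation; "contact_force": force on the tool from outside, world axes, zero at the start; "moment": the same for the moment, N m; "grip_width": finger opening in m.
Only numpy, scipy, OpenCV 4.12 (cv2) and the standard library are available. Lean on these libraries where they do the work, as an engineer would, in place of code of your own. Each camera call takes 0.05 s, during which the arm holds its last target.

## Working session

There is one attempt and no reset: what is moved stays moved. The work goes in short steps, Python scripts to look and compute and a tool call to move; the robot and the scene stay as the last step left them, time stands still between calls to the robot, and variables do not carry over. Pictures are saved under pics/ and viewed, and the job is handed in when it is done.

Besides the shell and the picture viewer there is one more tool, called after ">>>" by a JSON object that holds its "api" and its "payload". play_rows: Moves the arm, as the interface text tells. Its arguments: {"type":"object","properties":{"plan":{"type":"array"},"grip_force":{"type":"number"}},"required":["plan"]}

```bash
mkdir -p pics; python3 - <<'E'
from bench import r
import cv2,numpy as np,pickle
o=r.get_obs()
for k,v in o.items(): print(k,np.round(v,4))
for n in("side","top"):
    f=r.grab_frame(n); pickle.dump(f,open(f"{n}0.pkl","wb")); cv2.imwrite(f"pics/{n}0.png",f["color"])
    print(n,f["camera_matrix"],f["R"],f["t"])
E
```

```text
clock 0.0
joints [-1.3791  0.4778  0.0224  1.5565 -0.0115  1.1093 -0.0831]
qvel [-0.0004  0.0014 -0.0009 -0.0004  0.0012 -0.0008  0.0015]
tau [-0.00000e+00 -5.96441e+01  1.60760e+00 -2.81202e+01  1.24000e-02
  9.20000e-03 -0.00000e+00]
tcp_pos [0.1992 0.6443 0.2303]
orientation [-4.6910e-01 -3.1062e+00  2.9000e-03]
contact_force [ 1.1202 -0.7053  0.4943]
moment [-0.0494  0.0385  0.0258]
grip_width 0.0856
side [[482.86926104   0.         286.53708046]
 [  0.         482.86926104 214.53134946]
 [  0.           0.           1.        ]] [[ 0.92995267 -0.36755188 -0.00967681]
 [-0.26887761 -0.66187185 -0.69973601]
 [ 0.25078448  0.65332325 -0.71433597]] [-0.53155749  0.21606276  1.44808126]
top [[476.45323243   0.         272.26783399]
 [  0.         476.45323243 210.42379818]
 [  0.           0.           1.        ]] [[ 0.02069168 -0.99967363 -0.01498315]
 [-0.99387842 -0.01894037 -0.10884368]
 [ 0.10852437  0.01714359 -0.99394595]] [0.00654362 0.58315103 1.25232386]
```

View pics/side0.png

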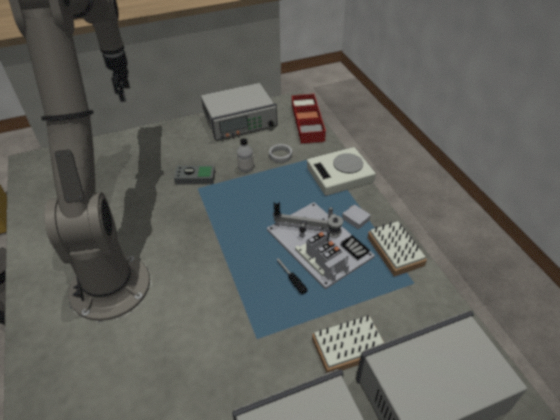

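View pics/top0.png

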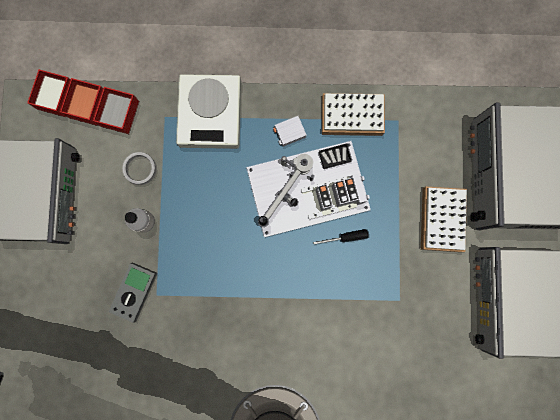

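The side view shows the jig at about (320,243), with the arm clear of it. In the top view it is at about (308,189), with the grip at (262,221), the hub at (304,162) and the cells at about (323–350,192). Next I'll zoom in.

```bash
python3 - <<'E'
import cv2,pickle
f=pickle.load(open("top0.pkl","rb"));c=f["color"][130:245,235:380]
cv2.imwrite("pics/topz.png",cv2.resize(c,None,fx=5,fy=5,interpolation=cv2.INTER_CUBIC))
f=pickle.load(open("side0.pkl","rb"));c=f["color"][190:295,260:385]
cv2.imwrite("pics/sidez.png",cv2.resize(c,None,fx=5.5,fy=5.5,interpolation=cv2.INTER_CUBIC))
E
```

```text
(no output)
```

View pics/topz.png

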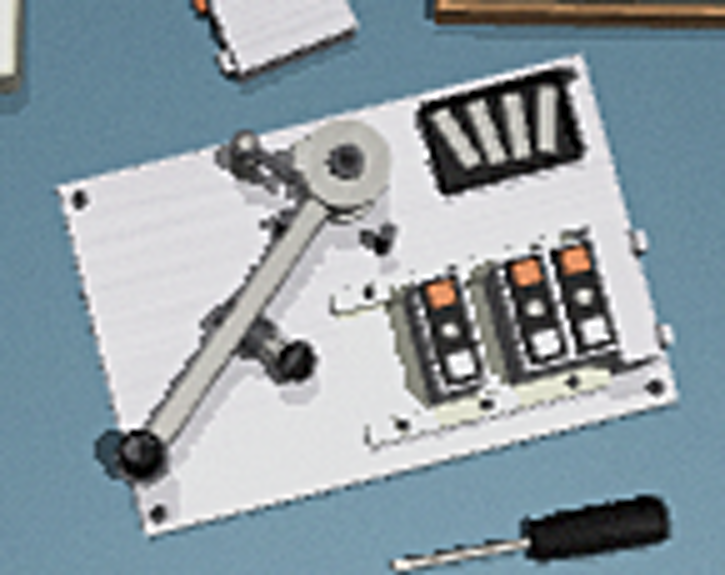

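View pics/sidez.png

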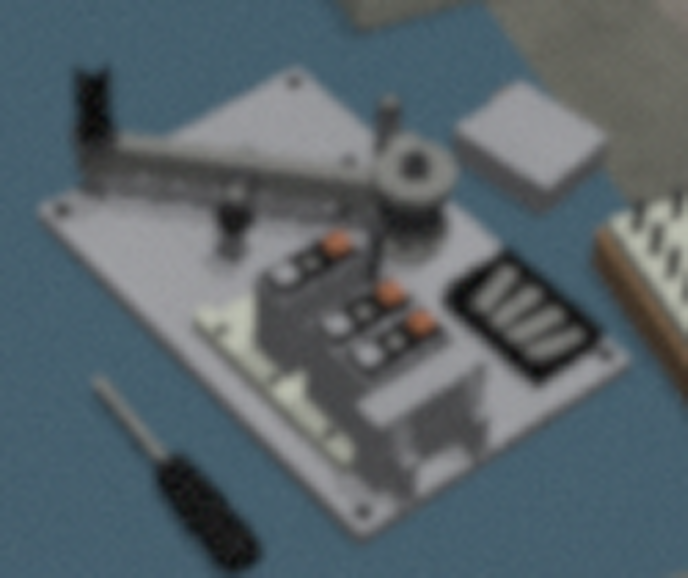

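Both views show the plate's four corners, the grip, the dome foot and the loose cell, which stands apart from the pair. I'll fit the jig pose from the corners of both views, then measure the grip height and the cells.

```bash
cat > h.py <<'E'
import numpy as np,pickle,cv2
F={n:pickle.load(open(n+"0.pkl","rb")) for n in("top","side")}
def proj(n,X):
    f=F[n];c=np.atleast_2d(X)@f["R"].T+f["t"];p=c@f["camera_matrix"].T;return p[:,:2]/p[:,2:]
def zt(u,v): return np.array([u/5+235-.4,v/5+130-.4])
def zs(u,v): return np.array([u/5.5+260-.4,v/5.5+190-.4])
def onz(n,p,z):
    f=F[n];d=f["R"].T@np.linalg.inv(f["camera_matrix"])@np.r_[p,1];o=-f["R"].T@f["t"];return o+d*(z-o[2])/d[2]
def tri(a,b):
    A=[];B=[]
    for n,p in(("top",a),("side",b)):
        f=F[n];P=f["camera_matrix"]@np.c_[f["R"],f["t"]]
        for i in(0,1): q=p[i]*P[2]-P[i];A.append(q[:3]);B.append(-q[3])
    x,res,_,_=np.linalg.lstsq(np.array(A),np.array(B),rcond=None);return x,res
def W(j,pts):
    x,y,t=j;pts=np.atleast_2d(pts).astype(float);c,s=np.cos(t),np.sin(t)
    return np.c_[x+c*pts[:,0]-s*pts[:,1],y+s*pts[:,0]+c*pts[:,1],pts[:,2]]
def J(j,X):
    x,y,t=j;d=np.atleast_2d(X)-[x,y,0];c,s=np.cos(t),np.sin(t);return np.c_[c*d[:,0]+s*d[:,1],-s*d[:,0]+c*d[:,1],d[:,2]]
E
python3 - <<'E'
from h import *
from scipy.optimize import least_squares
C=np.array([[.14,.15,.012],[.14,-.15,.012],[-.06,-.15,.012],[-.06,.15,.012]])
T=np.array([zt(60,187),zt(582,55),zt(675,402),zt(150,535)])
S=np.array([zs(300,68),zs(630,357),zs(360,533),zs(40,207)])
for nm in(("top",),("side",),("top","side")):
    fun=lambda j:np.concatenate([(proj(n,W(j,C))-(T if n=="top" else S)).ravel() for n in nm])
    s=least_squares(fun,[.55,-.05,.25]);print(nm,s.x,np.round(s.fun,1))
j=s.x;np.save("jig.npy",j)
for a,b in zip(T,S): print("tri",np.round(tri(a,b)[0],4))
# grip top centre
g,res=tri(zt(138,448),zs(93,72));print("grip top",g,res,"jig",J(j,g))
print("expected grip open",W(j,[[.102-.19*np.cos(.85),-.002+.19*np.sin(.85),.119]]))
for n,p in(("grip",zt(138,448)),):print(J(j,onz("top",p,.119)))
# cell top face centres (vent) z=.082+
for p in((450,331),(537,309),(585,297)):
    print("cell top view",np.round(J(j,onz("top",zt(*p),.083)),4))
for p in((312,260),(362,310),(395,338)):
    print("cell side view",np.round(J(j,onz("side",zs(*p),.083)),4))
# two view of loose terminals
print("orange",tri(zt(442,292),zs(337,241))[0],"white",tri(zt(461,364),zs(286,273))[0])
# depth
z=F["top"]["z_map"]
def p3(n,u,v):
    f=F[n];Z=f["z_map"][int(v),int(u)];c=Z*(np.linalg.inv(f["camera_matrix"])@[u,v,1]);return f["R"].T@(c-f["t"])
for p in((450,331),(537,309),(138,450),(200,450),(225,360)):
    q=zt(*p);print(p,np.round(p3("top",*np.round(q)),4),np.round(J(j,p3("top",*np.round(q))),4))
E
```

```text
('top',) [ 0.60971836 -0.08890908  0.26841326] [-0.3 -0.1  0.2 -0.1  0.9 -0.1 -0.7  0.3]
('side',) [ 0.61459444 -0.08871506  0.26355388] [-0.2 -0.3  0.2  0.4  0.1 -0.1 -0.1 -0.1]
('top', 'side') [ 0.61168129 -0.08911349  0.26702981] [-0.2 -0.9  0.3 -0.8  0.9 -0.7 -0.7 -0.5 -1.1 -0.  -0.5  0.5 -0.6  0.3
 -1.   0.3]
tri [0.7076 0.0912 0.0121]
tri [ 0.7859 -0.1964  0.0134]
tri [ 0.5937 -0.248   0.0106]
tri [0.5148 0.0372 0.0156]
grip top [0.55311575 0.04131465 0.11062409] [1.1864068] jig [[-0.02207414  0.14125918  0.11062409]]
expected grip open [[0.5519761  0.04046803 0.119     ]]
[[-0.0242986   0.14196872  0.119     ]]
cell top view [[-0.0014 -0.0291  0.083 ]]
cell top view [[-0.0013 -0.0757  0.083 ]]
cell top view [[-0.0014 -0.1015  0.083 ]]
cell side view [[ 0.004  -0.0303  0.083 ]]
cell side view [[ 0.0025 -0.0749  0.083 ]]
cell side view [[ 0.0038 -0.1008  0.083 ]]
orange [ 0.63893847 -0.1132046   0.08770569] white [ 0.6025709 -0.1236437  0.0871385]
(450, 331) [ 0.6168 -0.1181  0.0882] [[-0.0027 -0.0293  0.0882]]
(537, 309) [ 0.6315 -0.1626  0.0823] [[-0.0002 -0.0761  0.0823]]
(138, 450) [0.554  0.0442 0.0592] [[-0.0204  0.1438  0.0592]]
(200, 450) [0.559  0.0105 0.0113] [[-0.0246  0.11    0.0113]]
(225, 360) [ 0.6055 -0.0023  0.0374] [[0.0169 0.0854 0.0374]]
```

Two views agree to about 2 mm. In jig coordinates the loose cell is at y ≈ -29.5 mm and the next cell at -76, so the slide is about 20.5 mm. Next I'll work out the pose for pushing low.

```bash
cat > m.py <<'E'
from h import *
from scipy.spatial.transform import Rotation as Ro
from bench import r
j=np.load("jig.npy")
def goto(jig_xyz,jaw_jig,tilt=0):
    o=r.get_obs();R0=Ro.from_rotvec(o["orientation"])
    th=j[2]
    # tool y along jaw angle (world), tool z down
    best=None
    for k in(0,np.pi):
        a=jaw_jig+th+k
        y=np.array([np.cos(a),np.sin(a),0]);z=np.array([0,0,-1.]);x=np.cross(y,z)
        R=Ro.from_matrix(np.c_[x,y,z]);jx=np.array([np.cos(th),np.sin(th),0])
        R=Ro.from_rotvec(jx*tilt)*R
        d=(R*R0.inv()).as_rotvec()
        if best is None or np.linalg.norm(d)<np.linalg.norm(best):best=d
    t=W(j,[jig_xyz])[0]
    print("t",o["clock"],"tcp",np.round(o["tcp_pos"],4),"shift mm",np.round((t-o["tcp_pos"])*1e3,1),"turn",np.round(best,3),"j7",round(o["joints"][6],2),"F",np.round(o["contact_force"],1))
E
python3 - <<'E'
from m import *
goto([0,.010,.130],0,-.14)
goto([0,.010,.026],0,-.14)
z=F["top"]["z_map"]
f=F["top"]
for v in range(165,182,2):
  print([int(1000*(f["R"].T@(z[v,u]*(np.linalg.inv(f["camera_matrix"])@[u,v,1])-f["t"]))[2]) for u in range(300,324,2)])
E
```

```text
t 0.1 tcp [0.1992 0.6444 0.2304] shift mm [ 409.8 -723.8 -100.4] turn [-0.104 -0.103 -1.002] j7 -0.08 F [ 0.4 -0.3 -1. ]
t 0.1 tcp [0.1992 0.6444 0.2304] shift mm [ 409.8 -723.8 -204.4] turn [-0.104 -0.103 -1.002] j7 -0.08 F [ 0.4 -0.3 -1. ]
[67, 67, 69, 65, 72, 69, 64, 12, 14, 8, 15, 8]
[70, 70, 66, 63, 66, 68, 10, 8, 13, 12, 10, 9]
[71, 67, 70, 63, 65, 62, 14, 13, 8, 11, 13, 10]
[60, 66, 69, 65, 17, 8, 17, 16, 7, 9, 12, 11]
[41, 15, 15, 13, 8, 11, 11, 10, 6, 14, 8, 9]
[9, 10, 8, 11, 10, 12, 55, 14, 11, 10, 13, 11]
[14, 10, 12, 11, 16, 42, 55, 7, 12, 7, 13, 9]
[11, 16, 2, 8, 8, 27, 38, 10, 9, 11, 6, 14]
[11, 5, 13, 8, 12, 7, 7, 6, 9, 15, 9, 12]
```

>>> {"api": "play_rows", "payload": {"plan": [[15,-27,0,0,0,-0.05,40],[35,-60,0,0,0,-0.1,15],[55,-95,0,0,0,-0.15,15],[75,-131,0,0,0,-0.2,15],[95,-167,0,0,0,-0.25,15],[115,-203,0,0,0,-0.3,15],[135,-239,0,0,0,-0.35,15],[155,-275,0,0,0,-0.4,15],[175,-311,0,0,0,-0.45,15],[195,-347,0,0,0,-0.5,15],[210,-373,0,0,0,-0.5,15],[220,-390,0,0,0,-0.5,15]]}}

```text
clock: 1.3
tcp_pos: [0.4202, 0.2521, 0.2312]
orientation: [1.228, 2.892, -0.001]
contact_force: [0.3, 0.7, -0.5]
grip_width: 0.0148
```

```bash
python3 -c "
from m import *
goto([0,.010,.180],0,-.14)"
```

```text
t 1.3 tcp [0.4202 0.2521 0.2312] shift mm [ 188.8 -331.6  -51.2] turn [-0.122 -0.07  -0.5  ] j7 0.16 F [ 0.3  0.7 -0.5]
```

>>> {"api": "play_rows", "payload": {"plan": [[10,-15,0,0,0,-0.04,15],[30,-50,0,-0.01,-0.01,-0.1,15],[50,-85,0,-0.02,-0.01,-0.15,15],[70,-120,0,-0.03,-0.02,-0.2,15],[90,-155,0,-0.05,-0.03,-0.25,15],[110,-190,0,-0.06,-0.04,-0.3,15],[130,-225,0,-0.08,-0.05,-0.35,15],[150,-260,-5,-0.1,-0.06,-0.42,15],[168,-295,-20,-0.12,-0.07,-0.5,15],[181,-318,-40,-0.122,-0.07,-0.5,15],[188,-330,-50,-0.122,-0.07,-0.5,15],[189,-332,-51,-0.122,-0.07,-0.5,15]]}}

```text
clock: 2.5
tcp_pos: [0.6078, -0.0789, 0.1786]
orientation: [1.838, 2.408, -0.132]
contact_force: [-0.4, -0.5, 0.3]
grip_width: 0.0152
```

```bash
python3 -c "
from m import *
goto([0,.010,.100],0,-.14)
goto([0,.010,.026],0,-.14)
goto([0,-.026,.026],0,-.14)"
```

```text
t 2.5 tcp [ 0.6078 -0.0789  0.1786] shift mm [  1.3  -0.6 -78.6] turn [ 0.001 -0.003  0.   ] j7 0.38 F [-0.4 -0.5  0.3]
t 2.5 tcp [ 0.6078 -0.0789  0.1786] shift mm [   1.3   -0.6 -152.6] turn [ 0.001 -0.003  0.   ] j7 0.38 F [-0.4 -0.5  0.3]
t 2.5 tcp [ 0.6078 -0.0789  0.1786] shift mm [  10.8  -35.3 -152.6] turn [ 0.001 -0.003  0.   ] j7 0.38 F [-0.4 -0.5  0.3]
```

>>> {"api": "play_rows", "payload": {"plan": [[1,-1,-20,0,0,0,15],[1,-1,-45,0,0,0,15],[1,-1,-70,0,0,0,15],[1,-1,-90,0,0,0,15],[1,-1,-90,0,0,0,15]]}}

```text
clock: 3.0
tcp_pos: [0.6075, -0.0763, 0.0882]
orientation: [1.834, 2.414, -0.131]
contact_force: [-0.4, 0.5, -0.2]
grip_width: 0.0144
```

```bash
cat > snap.py <<'E'
import sys,cv2,pickle
from bench import r
n=sys.argv[1]
for v,(a,b,c,d),s in(("top",(110,260,220,400),4),("side",(170,300,240,400),4.5)):
    f=r.grab_frame(v);pickle.dump(f,open(f"{v}{n}.pkl","wb"))
    cv2.imwrite(f"pics/{v}{n}.png",cv2.resize(f["color"][a:b,c:d],None,fx=s,fy=s,interpolation=cv2.INTER_CUBIC))
E
python3 snap.py 1
```

```text
(no output)
```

View pics/side1.png

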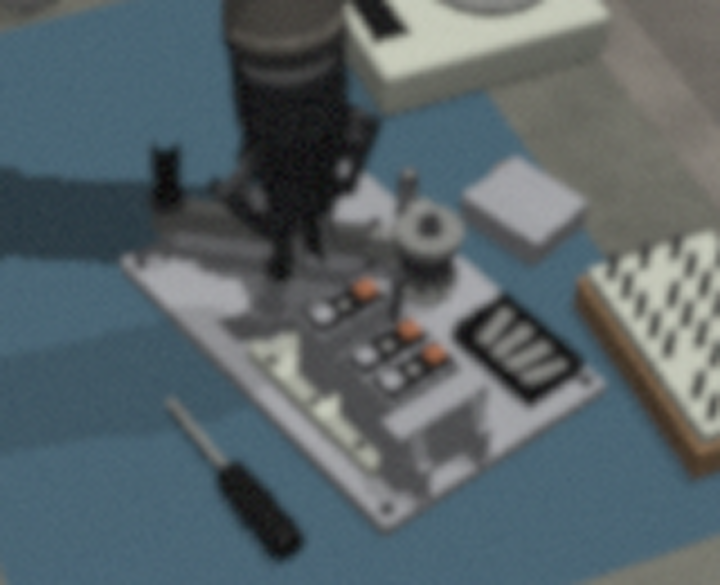

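View pics/top1.png

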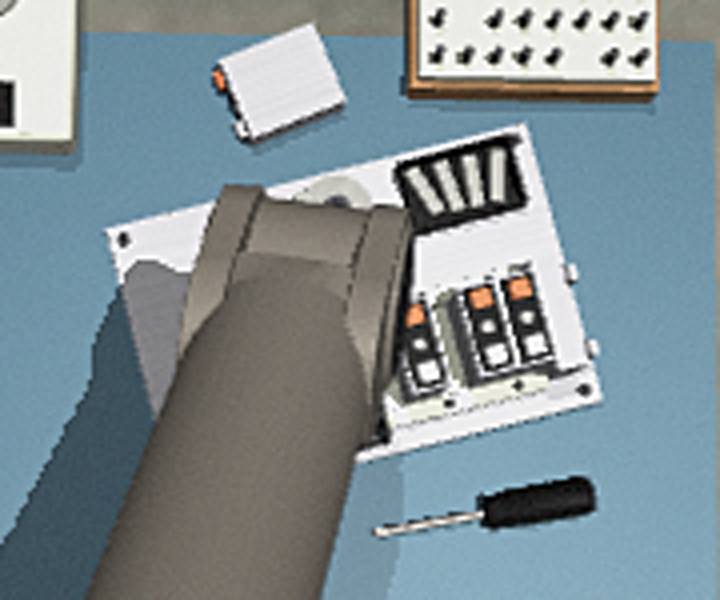

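In the side view the shut fingertips (275,265) are behind the loose cell and above the channel, clear of the bar. The wrist hides part of the top view. I'll descend now.

>>> {"api": "play_rows", "payload": {"plan": [[0,0,-15,0,0,0,15],[0,0,-32,0,0,0,15],[0,0,-48,0,0,0,15],[0,0,-60,0,0,0,15],[0,0,-62,0,0,0,15],[0,0,-62,0,0,0,15]]}}

```text
clock: 3.7
tcp_pos: [0.6092, -0.0783, 0.028]
orientation: [1.834, 2.41, -0.129]
contact_force: [0.0, -0.3, 0.5]
grip_width: 0.0148
```

```bash
python3 -c "
from m import *
goto([0,.010,.026],0,-.14)
goto([0,-.026,.026],0,-.14)
print(J(j,r.get_obs()['tcp_pos']))"
```

```text
t 3.7 tcp [ 0.6092 -0.0783  0.028 ] shift mm [-0.2 -1.2 -2. ] turn [-0.001 -0.001 -0.003] j7 0.43 F [ 0.  -0.3  0.5]
t 3.7 tcp [ 0.6092 -0.0783  0.028 ] shift mm [  9.3 -35.9  -2. ] turn [-0.001 -0.001 -0.003] j7 0.43 F [ 0.  -0.3  0.5]
[[0.00046684 0.01111695 0.02795735]]
```

Direction along the jig's -y is (0.264, -0.964). I'll advance slowly towards contact.

>>> {"api": "play_rows", "payload": {"plan": [[1,-4,-1,0,0,0,15],[2,-8,-1,0,0,0,15],[3,-11,-1,0,0,0,15],[4,-14,-1,0,0,0,15],[4.5,-17,-1,0,0,0,15],[5,-19,-1,0,0,0,15],[5.5,-21,-1,0,0,0,15],[6,-23,-1,0,0,0,15],[6.5,-25,-1,0,0,0,15],[7,-27,-1,0,0,0,15]]}}

```text
clock: 4.7
tcp_pos: [0.6164, -0.1051, 0.0273]
orientation: [1.833, 2.41, -0.128]
contact_force: [-0.9, 1.3, 0.5]
grip_width: 0.0153
```

```bash
python3 snap.py 2; python3 -c "
from m import *
print(J(j,r.get_obs()['tcp_pos']))"
```

```text
[[ 0.00023712 -0.01716076  0.02734552]]
```

View pics/side2.png

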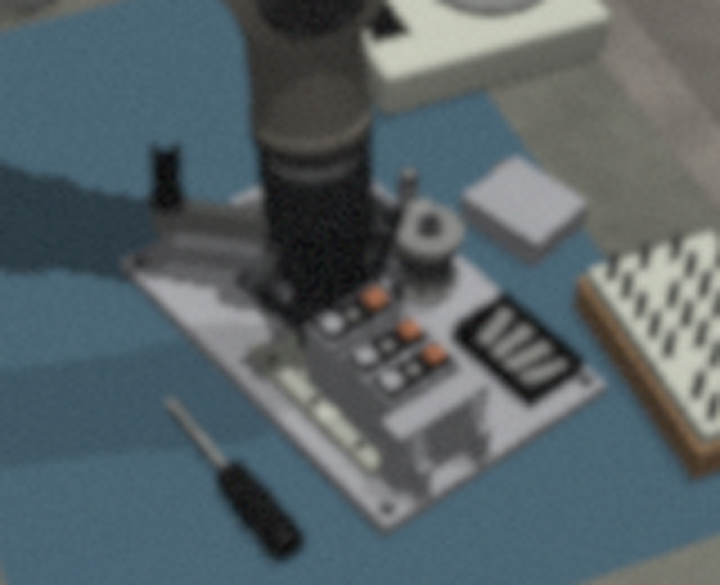

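View pics/top2.png

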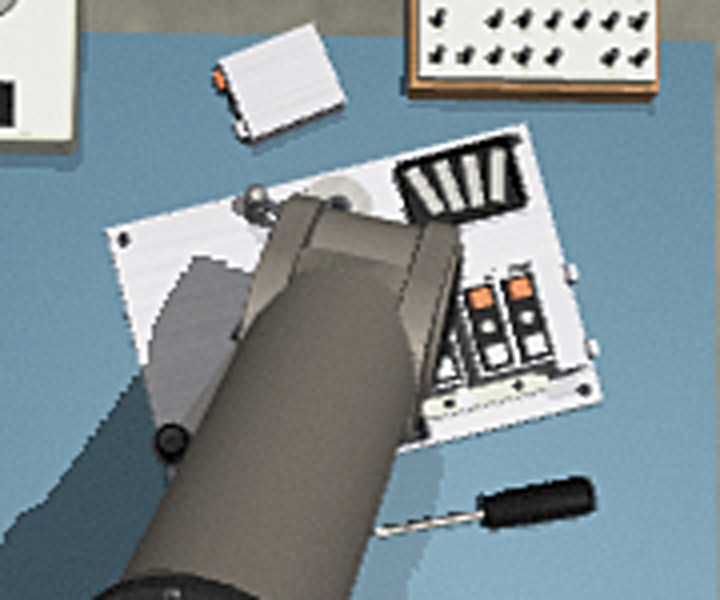

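In the side view the loose cell (white terminal at (330,322)) has moved and is upright, and the remaining gap is visible. I'll continue gently.

>>> {"api": "play_rows", "payload": {"plan": [[0.4,-1.5,0,0,0,0,15],[0.8,-3,0,0,0,0,15],[1.2,-4.5,0,0,0,0,15],[1.6,-5.8,0,0,0,0,15],[1.8,-6.7,0,0,0,0,15],[2,-7.2,0,0,0,0,15]]}}

```text
clock: 5.4
tcp_pos: [0.6183, -0.1124, 0.0273]
orientation: [1.834, 2.41, -0.128]
contact_force: [-0.6, 1.3, 0.5]
grip_width: 0.0152
```

>>> {"api": "play_rows", "payload": {"plan": [[0.2,-0.7,0,0,0,0,15],[0.4,-1.4,0,0,0,0,15],[0.4,-1.4,0,0,0,0,15]]}}

```text
clock: 5.7
tcp_pos: [0.6187, -0.1139, 0.0273]
orientation: [1.833, 2.41, -0.128]
contact_force: [0.2, 1.1, -1.4]
grip_width: 0.0155
```

```bash
python3 -c "
from m import *
print(J(j,r.get_obs()['tcp_pos']),r.get_obs()['contact_force'])"; python3 snap.py 3
```

```text
[[ 0.00027576 -0.02574469  0.02729476]] [ 0.22795436  1.08391    -1.38454938]
```

View pics/side3.png

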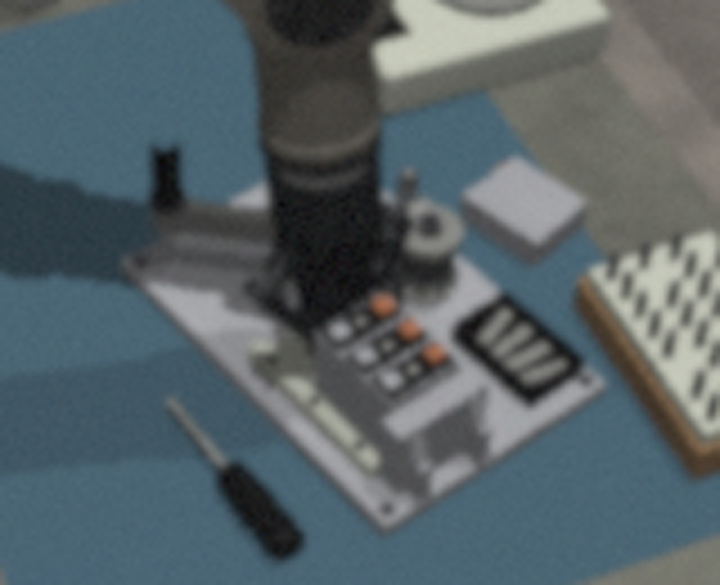

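The orange terminals at (383,302), (410,328) and (434,354) are now almost evenly spaced, so about 1 mm remains. I'll keep going in 0.5 mm steps and watch the force.

>>> {"api": "play_rows", "payload": {"plan": [[0.1,-0.5,0,0,0,0,15],[0.3,-1,0,0,0,0,15],[0.3,-1,0,0,0,0,15]]}}

```text
clock: 6.1
tcp_pos: [0.619, -0.1145, 0.0273]
orientation: [1.833, 2.41, -0.128]
contact_force: [0.1, 1.6, 0.5]
grip_width: 0.0151
```

>>> {"api": "play_rows", "payload": {"plan": [[0.1,-0.5,0,0,0,0,15],[0.1,-0.5,0,0,0,0,15]]}}

```text
clock: 6.3
tcp_pos: [0.619, -0.1146, 0.0272]
orientation: [1.833, 2.411, -0.127]
contact_force: [-1.5, 3.6, 1.4]
grip_width: 0.015
```

>>> {"api": "play_rows", "payload": {"plan": [[0.1,-0.5,0,0,0,0,15],[0.1,-0.5,0,0,0,0,15]]}}

```text
clock: 6.5
tcp_pos: [0.619, -0.1146, 0.0272]
orientation: [1.833, 2.412, -0.127]
contact_force: [-2.3, 5.3, 2.8]
grip_width: 0.0149
```

The TCP stopped while the force rose to 6 N, so the cell is flush. I'll back off, rise, swing away and check.

>>> {"api": "play_rows", "payload": {"plan": [[-0.5,2,0,0,0,0,15],[-1.5,6,0,0,0,0,15],[-3,11,0,0,0,0,15],[-4,15,0,0,0,0,15],[-4,15,20,0,0,0,15],[-4,15,55,0,0,0,15],[-4,15,95,0,0,0,15],[-4,20,135,0,0,0,15],[-10,45,160,0,0,0,40],[-25,80,165,0,0,0,60],[-40,115,165,0,0,0,60],[-55,150,165,0,0,0,60]]}}

```text
clock: 7.7
tcp_pos: [0.5637, 0.0357, 0.1928]
orientation: [1.834, 2.409, -0.126]
contact_force: [1.1, 0.5, -0.4]
grip_width: 0.0601
```

```bash
python3 snap.py 4
```

```text
(no output)
```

View pics/side4.png

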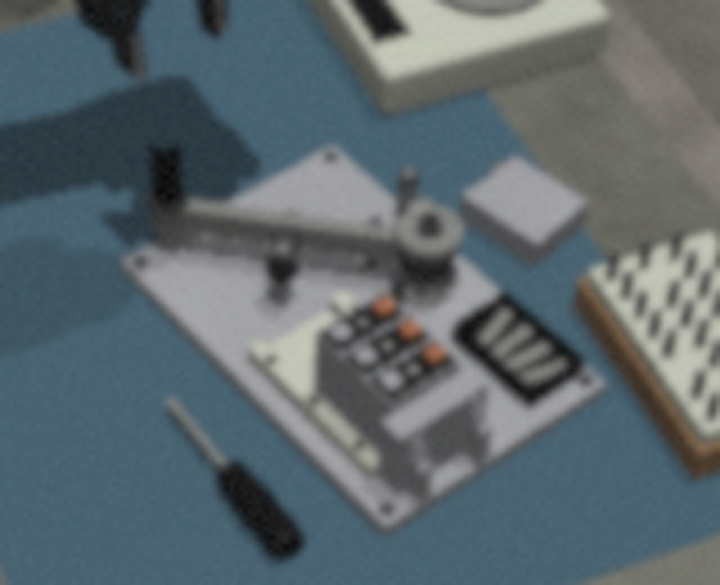

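View pics/top4.png

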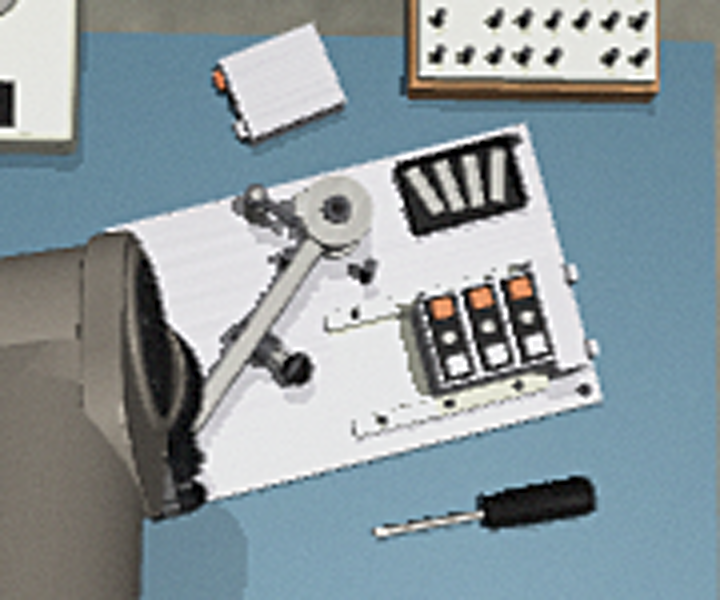

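Both views show the three cells flush and upright: orange terminals at (443,308), (481,297) and (519,287) in the top view, evenly spaced. Next is the grip.

```bash
python3 -c "
from m import *
print('proj grip top side', (proj('side',W(j,[[-.0234,.1407,.119]]))-[260-.4,190-.4])*5.5)
print('proj grip top top', (proj('top',W(j,[[-.0234,.1407,.119]]))-[235-.4,130-.4])*5)
goto([-.0234,.1407,.073],np.pi/2-.85,0)
for q in np.linspace(0,.9,10):
  a=.85-q;p=W(j,[[.102-.19*np.cos(a),-.002+.19*np.sin(a),.073]])[0]
  print(round(q,2),np.round(1e3*(p-W(j,[[-.0234,.1407,.073]])[0]),1),np.round(p,3))
"
```

```text
proj grip top side [[88.62485208 63.46119644]]
proj grip top top [[140.02120826 445.65176576]]
t 7.8 tcp [0.5626 0.0408 0.1918] shift mm [ -10.6   -0.4 -118.8] turn [0.112 0.082 0.708] j7 0.13 F [-1.  -0.3  0.6]
0.0 [-0.  0.  0.] [0.552 0.04  0.073]
0.1 [ -9.7 -16.3   0. ] [0.542 0.024 0.073]
0.2 [-17.6 -33.6   0. ] [0.534 0.007 0.073]
0.3 [-23.8 -51.5   0. ] [ 0.528 -0.011  0.073]
0.4 [-28.2 -70.    0. ] [ 0.524 -0.03   0.073]
0.5 [-30.7 -88.8   0. ] [ 0.521 -0.048  0.073]
0.6 [ -31.4 -107.8    0. ] [ 0.521 -0.067  0.073]
0.7 [ -30.1 -126.7    0. ] [ 0.522 -0.086  0.073]
0.8 [ -26.9 -145.5    0. ] [ 0.525 -0.105  0.073]
0.9 [ -21.9 -163.8    0. ] [ 0.53  -0.123  0.073]
```

>>> {"api": "play_rows", "payload": {"plan": [[-2,0,0,0.02,0.015,0.12,60],[-4,0,0,0.04,0.03,0.24,60],[-6,0,0,0.06,0.045,0.36,60],[-8,0,0,0.08,0.06,0.48,60],[-10,0,0,0.1,0.07,0.6,60],[-10,0,-10,0.112,0.082,0.708,60],[-10,0,-25,0.112,0.082,0.708,60],[-10,0,-40,0.112,0.082,0.708,60],[-10,0,-50,0.112,0.082,0.708,60],[-10,0,-50,0.112,0.082,0.708,60],[-10,0,-50,0.112,0.082,0.708,60]]}}

```text
clock: 8.9
tcp_pos: [0.5544, 0.0341, 0.1425]
orientation: [0.915, 3.002, -0.003]
contact_force: [-0.2, 0.4, -0.8]
grip_width: 0.0601
```

```bash
python3 -c "
from m import *
goto([-.0234,.1407,.073],np.pi/2-.85,0)"; python3 snap.py 5
```

```text
t 8.9 tcp [0.5544 0.0341 0.1425] shift mm [ -2.4   6.3 -69.5] turn [0.003 0.002 0.009] j7 0.96 F [-0.2  0.4 -0.8]
```

View pics/side5.png

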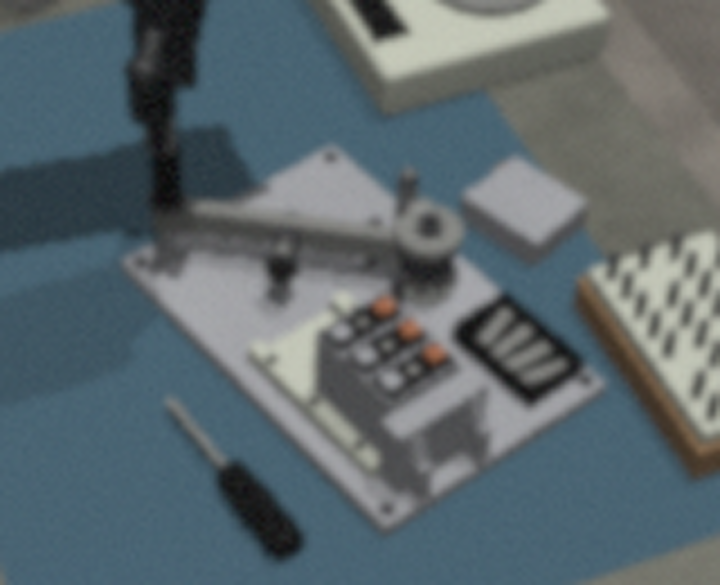

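In the side view the open fingers are over the grip at (165,180). I'll correct the lateral offset, descend and close.

>>> {"api": "play_rows", "payload": {"plan": [[-2,6,0,0,0,0,60],[-2,6,0,0,0,0,60],[-2,6,-15,0,0,0,60],[-2,6,-32,0,0,0,60],[-2,6,-50,0,0,0,60],[-2,6,-62,0,0,0,60],[-2,6,-69,0,0,0,60],[-2,6,-69,0,0,0,60],[-2,6,-69,0,0,0,60]]}}

```text
clock: 9.9
tcp_pos: [0.5526, 0.0403, 0.0737]
orientation: [0.915, 3.002, -0.002]
contact_force: [0.3, -0.1, 0.3]
grip_width: 0.0597
```

```bash
python3 -c "
from m import *
goto([-.0234,.1407,.073],np.pi/2-.85,0)"
```

```text
t 9.9 tcp [0.5526 0.0403 0.0737] shift mm [-0.7  0.1 -0.7] turn [0.002 0.003 0.009] j7 0.99 F [ 0.3 -0.1  0.3]
```

>>> {"api": "play_rows", "payload": {"plan": [[0,0,0,0,0,0,10],[0,0,0,0,0,0,10],[0,0,0,0,0,0,10],[0,0,0,0,0,0,10],[0,0,0,0,0,0,10],[0,0,0,0,0,0,10],[0,0,0,0,0,0,10]], "grip_force": 50}}

```text
clock: 10.6
tcp_pos: [0.5525, 0.0403, 0.074]
orientation: [0.915, 3.002, -0.002]
contact_force: [-1.2, -0.6, 6.1]
grip_width: 0.0208
```

```bash
python3 snap.py 6; python3 -c "
from m import *
goto([-.0234,.1407,.073],np.pi/2-.85,0)"
```

```text
t 10.7 tcp [0.5525 0.0402 0.074 ] shift mm [-0.5  0.2 -1. ] turn [0.002 0.003 0.009] j7 0.99 F [-1.7 -0.1  6.4]
```

View pics/side6.png

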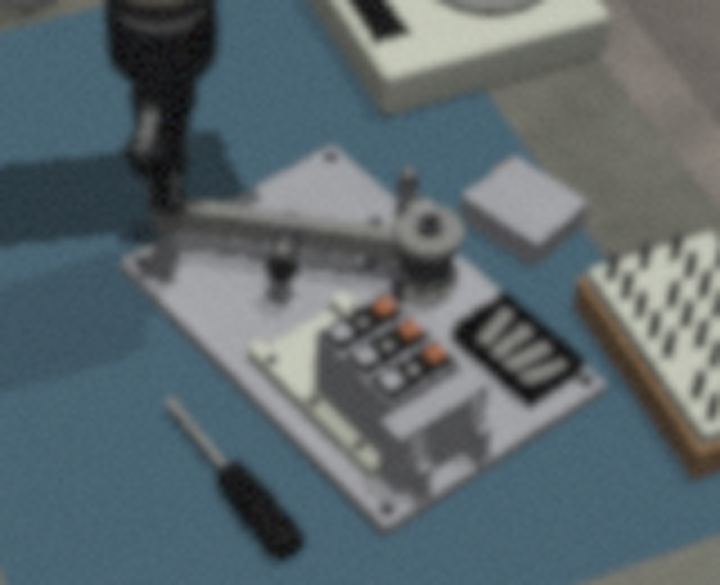

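The rod is held at 21 mm. I'll swing it along the arc, turning the tool with it.

>>> {"api": "play_rows", "payload": {"plan": [[-2.5,-4,0,0,0,0.025,10],[-5,-8,0,0,0,0.05,10],[-7.4,-12.1,0,0,0,0.075,10],[-9.7,-16.3,0,0,0,0.1,10],[-11.8,-20.5,0,0,0,0.125,10],[-13.8,-24.8,0,0,0,0.15,10],[-15.8,-29.2,0,0,0,0.175,10],[-17.6,-33.6,0,0,0,0.2,10],[-19.4,-38,0,0,0,0.225,10],[-20.9,-42.5,0,0,0,0.25,10],[-22.5,-47,0,0,0,0.275,10],[-23.8,-51.5,0,0,0,0.3,10]]}}

```text
clock: 11.9
tcp_pos: [0.529, -0.0107, 0.074]
orientation: [0.452, 3.104, -0.0]
contact_force: [-0.9, 2.7, 5.9]
grip_width: 0.0208
```

```bash
cat >> m.py <<'E'
def arm():
    o=r.get_obs();p=J(j,o["tcp_pos"])[0];d=p-[.102,-.002,0]
    q=.85-np.arctan2(d[1],-d[0]);th=j[2];a=.85-q
    t=np.array([-np.sin(a),-np.cos(a)]);rad=np.array([-np.cos(a),np.sin(a)])
    Rm=np.array([[np.cos(th),-np.sin(th)],[np.sin(th),np.cos(th)]]);f=o["contact_force"][:2]
    print("q",round(q,4),"rad",round(np.hypot(*d[:2]),4),"F closing",round(f@(Rm@t),1),"F radial",round(f@(Rm@rad),1),"Fz",round(o["contact_force"][2],1),"w",round(o["grip_width"],4),"clock",o["clock"])
E
python3 -c "
from m import *
arm()"
```

```text
q 0.2968 rad 0.1893 F closing -2.3 F radial 1.6 Fz 5.9 w 0.0208 clock 11.9
```

>>> {"api": "play_rows", "payload": {"plan": [[-1.4,-5,0,0,0,0.03,10],[-2.7,-11,0,0,0,0.06,10],[-3.6,-14.8,0,0,0,0.08,10],[-4.4,-18.5,0,0,0,0.1,10],[-5.3,-24,0,0,0,0.13,10],[-6.1,-30,0,0,0,0.16,10],[-6.9,-37.3,0,0,0,0.2,10],[-7.2,-43,0,0,0,0.23,10],[-7.5,-48.8,0,0,0,0.26,10],[-7.6,-54,0,0,0,0.29,10],[-7.5,-58,0,0,0,0.31,10],[-7.5,-60,0,0,0,0.32,10]]}}

```text
clock: 13.1
tcp_pos: [0.5215, -0.0708, 0.0739]
orientation: [-0.047, 3.137, 0.0]
contact_force: [0.2, 3.7, 6.6]
grip_width: 0.0208
```

```bash
python3 -c "
from m import *
arm()"; python3 snap.py 7
```

```text
q 0.618 rad 0.1892 F closing -3.7 F radial -0.3 Fz 6.6 w 0.0208 clock 13.1
```

View pics/side7.png

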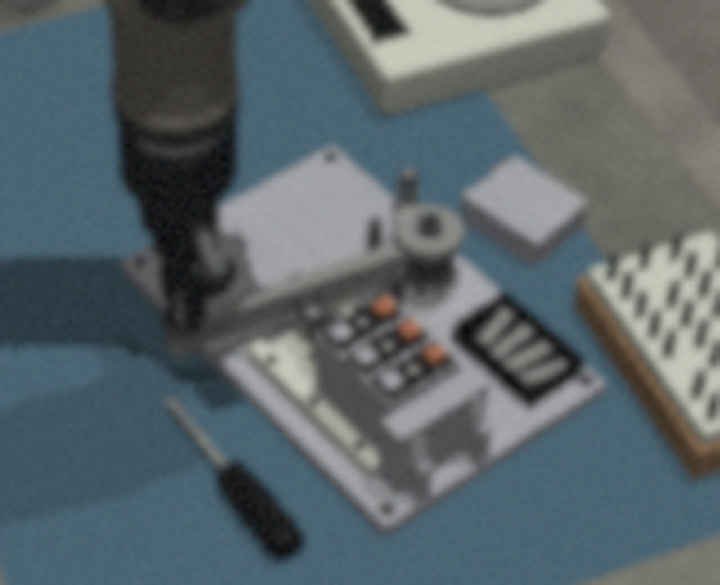

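View pics/top7.png

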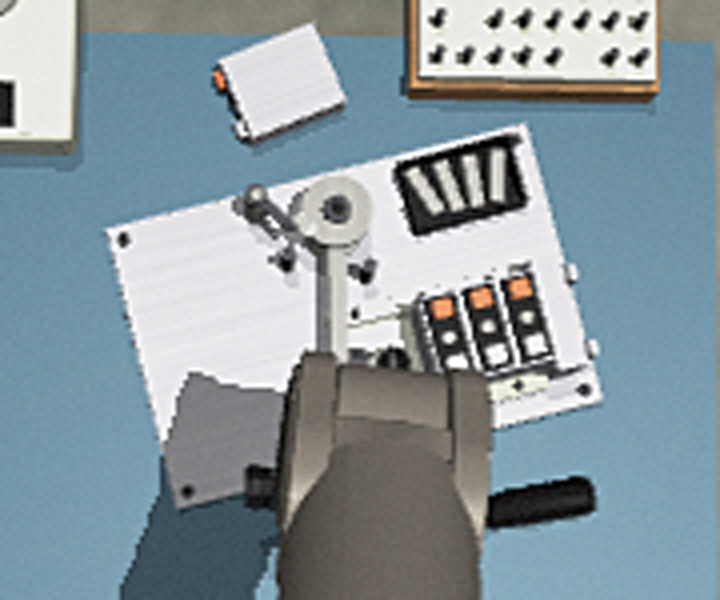

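At q ≈ 0.62 the dome is just short of the flush stack (top view about (392,358)). I'll continue more slowly.

>>> {"api": "play_rows", "payload": {"plan": [[0.2,-4,0,0,0,0.02,10],[0.5,-7.6,0,0,0,0.04,10],[0.8,-11.4,0,0,0,0.06,10],[1.2,-15.1,0,0,0,0.08,10],[1.8,-18.8,0,0,0,0.1,10],[2.4,-22.6,0,0,0,0.12,10],[3,-26.4,0,0,0,0.14,10],[3.7,-30.1,0,0,0,0.16,10],[3.7,-30.1,0,0,0,0.16,10]]}}

```text
clock: 14.1
tcp_pos: [0.5248, -0.0999, 0.0739]
orientation: [-0.298, 3.124, 0.002]
contact_force: [-2.1, 6.8, 8.8]
grip_width: 0.0207
```

```bash
python3 -c "
from m import *
arm()"
```

```text
q 0.7731 rad 0.1892 F closing -7.1 F radial 0.8 Fz 8.8 w 0.0207 clock 14.1
```

>>> {"api": "play_rows", "payload": {"plan": [[0.4,-1.9,0,0,0,0.01,10],[0.8,-3.8,0,0,0,0.02,10],[1.2,-5.6,0,0,0,0.03,10],[1.7,-7.5,0,0,0,0.04,10],[2.2,-9.4,0,0,0,0.05,10],[2.2,-9.4,0,0,0,0.05,10]]}}

```text
clock: 14.7
tcp_pos: [0.5267, -0.1084, 0.0739]
orientation: [-0.376, 3.116, 0.004]
contact_force: [-3.7, 7.9, 9.9]
grip_width: 0.0211
```

```bash
python3 -c "
from m import *
arm()"
```

```text
q 0.8191 rad 0.1892 F closing -8.6 F radial 1.8 Fz 9.9 w 0.0211 clock 14.7
```

>>> {"api": "play_rows", "payload": {"plan": [[0.5,-1.8,0,0,0,0.01,10],[1,-3.6,0,0,0,0.02,10],[1.4,-5.5,0,0,0,0.03,10],[1.9,-7.3,0,0,0,0.04,10],[2.4,-9.1,0,0,0,0.05,10],[2.9,-11,0,0,0,0.06,10],[2.9,-11,0,0,0,0.06,10]]}}

```text
clock: 15.4
tcp_pos: [0.5294, -0.1186, 0.0739]
orientation: [-0.47, 3.103, 0.005]
contact_force: [-3.5, 10.6, 10.8]
grip_width: 0.021
```

```bash
python3 -c "
from m import *
arm()"
```

```text
q 0.8752 rad 0.1892 F closing -11.2 F radial 0.2 Fz 10.8 w 0.021 clock 15.4
```

>>> {"api": "play_rows", "payload": {"plan": [[0.5,-1.8,0,0,0,0.01,10],[1,-3.5,0,0,0,0.02,10],[1,-3.5,0,0,0,0.02,10]]}}

```text
clock: 15.7
tcp_pos: [0.5305, -0.1219, 0.0739]
orientation: [-0.501, 3.098, 0.006]
contact_force: [-3.6, 10.0, 11.2]
grip_width: 0.0207
```

```bash
python3 -c "
from m import *
arm()"; python3 snap.py 8
```

```text
q 0.8932 rad 0.1892 F closing -10.7 F radial 0.4 Fz 11.2 w 0.0207 clock 15.7
```

View pics/top8.png

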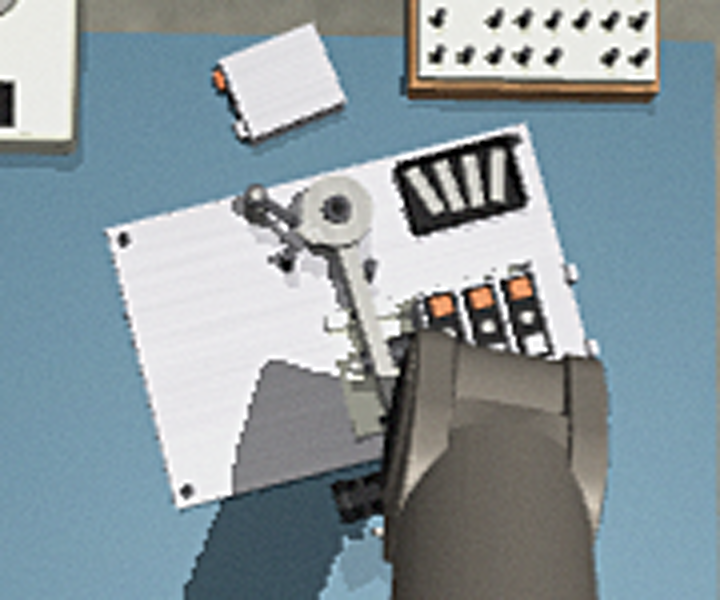

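View pics/side8.png

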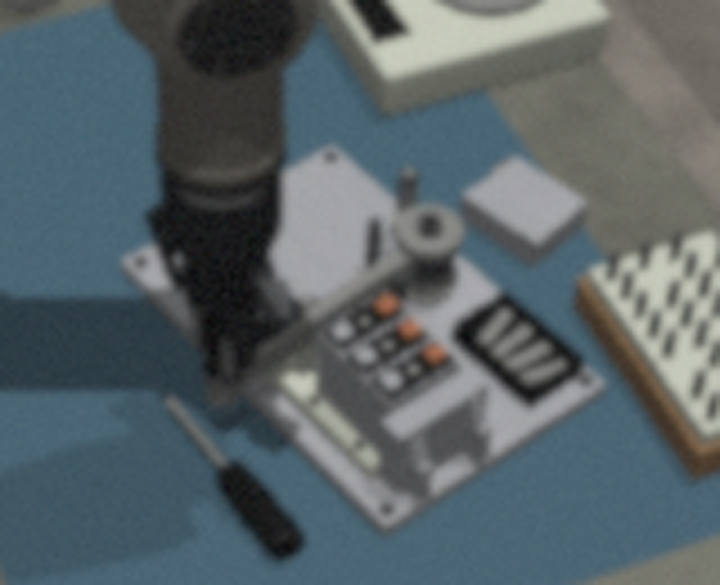

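The stack is still upright and flush, and the foot is pressed in. Now I'll take small steps until the end stop shows up as force rising without motion.

>>> {"api": "play_rows", "payload": {"plan": [[0.3,-1,0,0,0,0.005,10],[0.3,-1,0,0,0,0.005,10]]}}

```text
clock: 16.0
tcp_pos: [0.5307, -0.1226, 0.0739]
orientation: [-0.509, 3.097, 0.006]
contact_force: [-3.9, 11.0, 11.9]
grip_width: 0.021
```

```bash
python3 -c "
from m import *
arm()"
```

```text
q 0.8973 rad 0.1892 F closing -11.7 F radial 0.3 Fz 11.9 w 0.021 clock 16.0
```

>>> {"api": "play_rows", "payload": {"plan": [[0.3,-1,0,0,0,0.005,10],[0.3,-1,0,0,0,0.005,10]]}}

```text
clock: 16.2
tcp_pos: [0.5309, -0.1232, 0.0739]
orientation: [-0.517, 3.096, 0.007]
contact_force: [-4.2, 12.0, 12.1]
grip_width: 0.0209
```

```bash
python3 -c "
from m import *
arm()"
```

```text
q 0.9005 rad 0.1892 F closing -12.7 F radial 0.2 Fz 12.1 w 0.0209 clock 16.2
```

>>> {"api": "play_rows", "payload": {"plan": [[0.3,-1,0,0,0,0,10],[0.3,-1,0,0,0,0,10]]}}

```text
clock: 16.4
tcp_pos: [0.5309, -0.1234, 0.0739]
orientation: [-0.518, 3.096, 0.008]
contact_force: [-6.2, 13.5, 13.7]
grip_width: 0.021
```

```bash
python3 -c "
from m import *
arm()"
```

```text
q 0.9015 rad 0.1892 F closing -14.8 F radial 1.7 Fz 13.7 w 0.021 clock 16.4
```

>>> {"api": "play_rows", "payload": {"plan": [[0.3,-1,0,0,0,0,10],[0.3,-1,0,0,0,0,10]]}}

```text
clock: 16.6
tcp_pos: [0.531, -0.1236, 0.0738]
orientation: [-0.519, 3.097, 0.01]
contact_force: [-5.2, 16.4, 14.4]
grip_width: 0.0209
```

```bash
python3 -c "
from m import *
arm()"
```

```text
q 0.9025 rad 0.1892 F closing -17.2 F radial -0.2 Fz 14.4 w 0.0209 clock 16.6
```

>>> {"api": "play_rows", "payload": {"plan": [[0.3,-1,0,0,0,0,10],[0.3,-1,0,0,0,0,10]]}}

```text
clock: 16.8
tcp_pos: [0.5311, -0.1239, 0.0738]
orientation: [-0.52, 3.097, 0.011]
contact_force: [-8.3, 18.1, 15.6]
grip_width: 0.0212
```

```bash
python3 -c "
from m import *
arm()"
```

```text
q 0.9042 rad 0.1892 F closing -19.8 F radial 2.2 Fz 15.6 w 0.0212 clock 16.8
```

Stiffness went from about 0.15 N/mm while swinging to about 10 N/mm, so the arm is on its end stop (q ≈ 0.90). I'll hold a moment, take a last look, then hand in.

>>> {"api": "play_rows", "payload": {"plan": [[0,0,0,0,0,0,10],[0,0,0,0,0,0,10],[0,0,0,0,0,0,10],[0,0,0,0,0,0,10],[0,0,0,0,0,0,10]]}}

```text
clock: 17.3
tcp_pos: [0.5311, -0.1238, 0.0739]
orientation: [-0.52, 3.097, 0.011]
contact_force: [-7.8, 18.0, 16.0]
grip_width: 0.021
```

```bash
python3 -c "
from m import *
arm()"; python3 snap.py 9
```

```text
q 0.904 rad 0.1892 F closing -19.5 F radial 1.7 Fz 16.0 w 0.021 clock 17.3
```

View pics/side9.png

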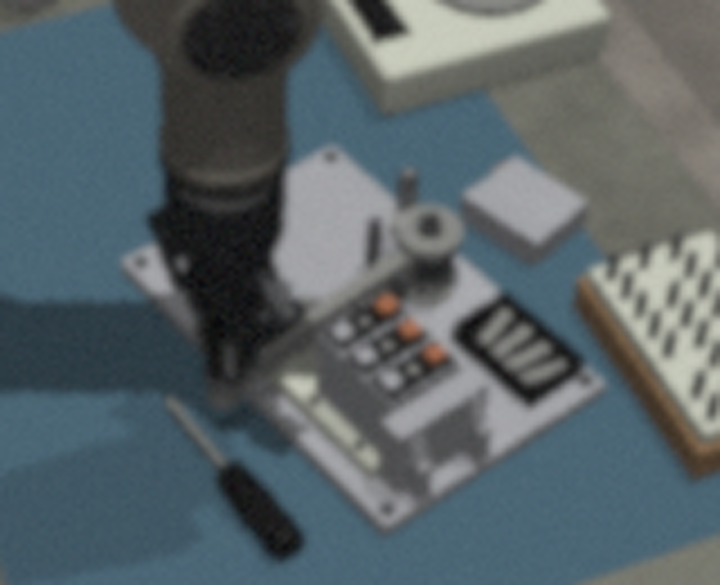

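View pics/top9.png

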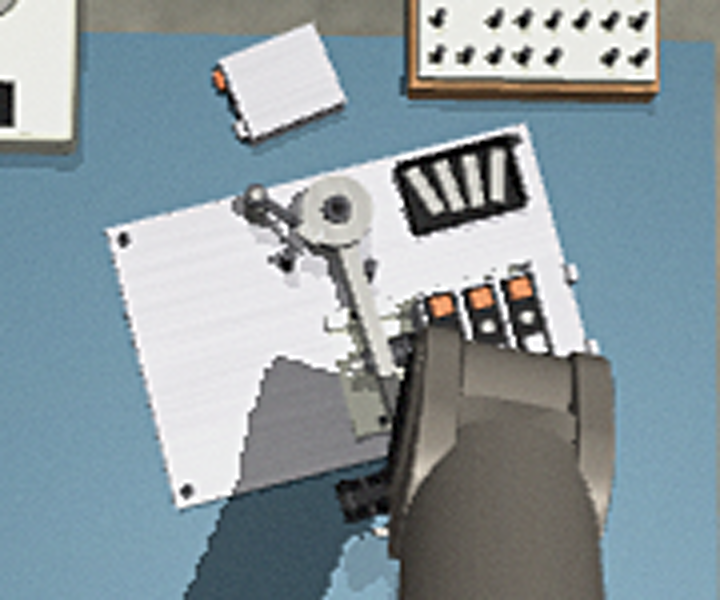

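The views show the stack upright and evenly spaced (side view (387,303), (410,328), (434,353)). The bar is fully shut and its hold is steady, and the bystanders in view have not moved.

```bash
python3 -c "
from bench import r
print(r.hand_in())"
```

```text
the job is handed in; nothing more can be done
None
```

The stack is closed up, and the pressure arm is held at its end stop with the gripper still on the grip. I handed the job in at about 17 s of the 51 s allowed.

- **Cell:** I pushed the loose cell low along its channel until it stopped against the second cell, where the force rose to about 6 N with no further motion. After backing off, both cameras showed all three cells upright and evenly spaced. The pressure arm was still open at that point.
- **Pressure arm:** I gripped the black grip (opening 21 mm) and swung the arm along its arc, past the ratchet click at about q = 0.80, to the end stop. There the stiffness jumped from about 0.15 to 10 N/mm at q ≈ 0.90. It held steady at q ≈ 0.904 and about 19.5 N of closing push for the last half second.

**Checks that fell short or disagreed:**
- My two-view measurement of the grip's top was about 8 mm below the stated height, probably because I picked the wrong pixel in the side view. I gripped near the rod's middle, so it made no difference.
- The tool also pushes down on the grip with about 16 N, well under the limits.
- I did not see the pawl drop in the pictures. That it clicked is inferred from the arm angle.
- The last pictures show the bystanders around the jig where they were. The solvent bottle, tape roll and meter were outside those views, but the arm only passed well above that side of the bench.

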